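# Dye bottles into their colour-coded holders

## Task

Put the three dye squeeze bottles away, each standing upright in the holder of its own colour, working from pale to dark: yellow first, then red, then blue. The nozzles are open, so keep the bottles upright and set them down without dropping them, and leave the jars, the tape roll and the stopper where they stand.

Things in the scene. Friction and masses are not known exactly. Their poses are not given: they have to be found in the camera images.
- bottle_yellow: loose squeeze bottle of yellow dye, 50 to 100 g, standing upright: straight round body 42 mm in diameter from the foot to 100 mm up, then a tapered nozzle to 155 mm; origin at the centre of its foot, z up its axis. Grip it across the round body, from any side.
- bottle_red: loose squeeze bottle of red dye, 50 to 100 g, standing upright: straight round body 42 mm in diameter from the foot to 100 mm up, then a tapered nozzle to 155 mm; origin at the centre of its foot, z up its axis. Grip it across the round body, from any side.
- bottle_blue: loose squeeze bottle of blue dye, 50 to 100 g, standing upright: straight round body 42 mm in diameter from the foot to 100 mm up, then a tapered nozzle to 155 mm; origin at the centre of its foot, z up its axis. Grip it across the round body, from any side.
- holder_yellow: yellow round open-topped cup, fixed to the bench, the holder for the yellow bottle: 73 mm across outside, 64 mm inside, rim 35 mm above the bench, on a black foot disc 84 mm across; origin at its centre on the bench, its inner floor is flat and 11 mm above the origin
- holder_red: red round open-topped cup, fixed to the bench, the holder for the red bottle: 73 mm across outside, 64 mm inside, rim 35 mm above the bench, on a black foot disc 84 mm across; origin at its centre on the bench, its inner floor is flat and 11 mm above the origin
- holder_blue: blue round open-topped cup, fixed to the bench, the holder for the blue bottle: 73 mm across outside, 64 mm inside, rim 35 mm above the bench, on a black foot disc 84 mm across; origin at its centre on the bench, its inner floor is flat and 11 mm above the origin
- jar_orange: leave alone: screw jar, 80 mm wide, 108 mm tall, orange contents under a blue lid; origin under its centre at the foot
- jar_grey: leave alone: screw jar, 79 mm wide, 102 mm tall, dark grey contents under a blue lid; origin under its centre at the foot
- tape_roll: leave alone: white roll of masking tape lying flat, 80 mm across, 24 mm tall; origin under its centre at the bench
- stopper: leave alone: solid dark red rubber stopper, 46 mm across, 34 mm tall; origin under its centre at the bench
Mind the look-alikes: they are no part of the job. Several things look just like the holder_red: the one meant starts farthest to the robot's left.

How it is judged:
By the outcome, as a careful person would: the job done as asked, in the order asked, and still so for the second after the job is handed in, with the robot touching nothing.
It also fails if it takes over 96 s, if anything falls off the work surface, if the arm or the gripper's body presses on something with over 40 N, if the wrist force passes 120 N, or if a joint passes its speed limit or range.

## Robot

A 6-joint arm with a two-finger parallel gripper is mounted at the origin on a cart in front of the work surface, level with it; the furniture and walls round the work are solid. World frame = base frame: x ahead of the robot, y to its left, z up, the work surface at z = 0. Lengths are in mm, angles in rad, forces in N, time in s.
With the tool pointing down it reaches from about 350 to 875 mm from the base axis. Payload 4.2 kg.
Tool frame: the origin (TCP) lies midway between the tips of the shut fingers; the grasp point (between the pads) lies 19 mm behind it; z points along the fingers, y is the line along which they close (so a half turn about z gives the same grasp; the last joint's range is limited). The gripper opens to 85 mm and grips with 20 to 120 N. Pads are 22 mm wide; open, the fingers measure 114 mm over their backs; the gripper's body (76 mm by 85 mm) begins 54 mm behind the grasp point. The pads swing forward as they close: fully open they stand 13 mm farther back than shut.
Start: joints at [-0.887, 0.385, 0.008, 0, -1.194, -0.259], TCP at [257.599, -569.423, 231.312] pointing down, gripper open.
Joint ranges: [-3.14, 3.14], [-1.21, 2.06], [-1.07, 1.41], [-3.16, 2.05], [-2.99, -0.16], [-3.1, 3.1]. Speed limits (rad/s): [2.79, 2.79, 3.14, 3.14, 3.14, 3.14].

## Interface

Orientations are given as a unit quaternion [x, y, z, w].
In Python, from bench import arm, eyes, nets gives the robot as it stands.
- The arm moves only by the tool apply_moves, never from a script. Its arguments are lists of equal length, an entry for each row: "delta_rot": the turn, a rotation vector about the tool's x, y, z as a fraction of full scale, a list of three; "xyz": the shift along the tool's x, y, z as a fraction of full scale, a list of three; "hand": the gripper command: -1 is fully open, 1 is shut, values between are in proportion. In form: {"delta_rot": [[ax, ay, az], ...], "xyz": [[dx, dy, dz], ...], "hand": [hand, ...]}. A call has 1 to 20 rows; each row shifts and turns the commanded pose from where the row before left it, along the tool's axes as they then stand; what a row does not reach is not made up. Full scale, the value 1, is 0.025 m for a shift and 6 degrees for a turn. A row lasts 1/12 s, in which the tool goes at most 41.7 mm and 7.16 degrees, less where a joint would pass 70% of its speed; a pose out of reach is approached as far as the arm can. A call with a number of a shift or a turn outside -1 to 1 is refused whole. A call with a gripper value outside its range is refused whole. The fingers move at their own pace and stop on an object; the grip force is fixed at half the most. Time passes only in rows, so rows that do not move let the fingers close. It gives the time, the measured TCP pose, the force, the opening and the grip force at its end, in the units of the state.
- arm.read_state(): the state, without advancing time (a new reading comes with each control period).
- eyes.get_image(name): name is "side" or "top"; returns a dict with "frame" (384x512x3 uint8, red, green, blue), "range_z" (384x512 float32, mm along the optical axis (not along the pixel's ray), 0 where there is no reading), "camera_matrix" (3x3 intrinsics, pixels), "R" (3x3) and "t" (3): a world point X has camera coordinates R X + t. Camera axes: x right, y down, z forward; pixel columns grow to the right and rows downward; lengths in mm; the calibration is good to about 2 mm. A picture is of the moment at which its call begins.
- arm.job_done(): hands the job in; it is judged then, once.
Trained networks look in a picture, given as the dict that the camera call returned (one of the last four; its "shot" number tells which), for a name from the list of things; names that differ only in an ending like _2 or _b are one class to them, and where a whole thing is asked for, a point or a joint stands for the part that bears it (a point fixed in the world has none). Each returns a list of dicts, best first, with "score" (0 to 1); they miss things now and then, are a little off and sometimes report something else, mostly with a low value. They report only what shows in the picture. A call takes as long as a camera call. They do not tell look-alikes from the thing itself.
- nets.look_for(name, picture): "bbox" ([left, top, right, bottom] in pixels, round what is visible of it).
- nets.masks_of(name, picture): "region" (384x512 bool, what is visible of it) and "bbox" ([left, top, right, bottom] in pixels, round what is visible of it).
The state is a dict: "clock": time; "joints": joint angles; "joint_vel": joint speeds; "joint_efforts": joint torques, N m; "position": TCP position; "ee_rot": TCP orientation; "contact_force": force on the tool from outside, world axes, zero at the start; "wrist_torque": the same for the moment, N m; "gripper_width": finger opening in mm; "grasp_force": force on a finger pad.
Only numpy, scipy, OpenCV 4.12 (cv2) and the standard library are available. Lean on these libraries where they do the work, as an engineer would, in place of code of your own. Each camera call takes 0.05 s, during which the arm holds its last target. There are 200 camera calls.

## Working session

There is one attempt and no reset: what is moved stays moved. The work goes in short steps, Python scripts to look and compute and a tool call to move; the robot and the scene stay as the last step left them, time stands still between calls to the robot, and variables do not carry over. Pictures are saved under pics/ and viewed, at most 14 in all, crops included, and the job is handed in when it is done.

Besides the shell and the picture viewer there is one more tool, called as name(argument=value, ...), one argument or row to a line, values as JSON. apply_moves: Moves the arm, as the interface text tells. Its arguments: {"type":"object","properties":{"delta_rot":{"type":"array"},"xyz":{"type":"array"},"hand":{"type":"array"}},"required":["delta_rot","xyz","hand"]}

```bash
mkdir -p pics; cat > h.py <<'E'
import numpy as np, cv2
from bench import arm, eyes, nets
def pts(p, m=None):
    z=p["range_z"]; v,u=np.nonzero((z>0)&(m if m is not None else True))
    K=np.array(p["camera_matrix"]); d=z[v,u]
    c=np.stack([(u-K[0,2])/K[0,0]*d,(v-K[1,2])/K[1,1]*d,d])
    return (np.array(p["R"]).T@(c-np.array(p["t"])[:,None])).T
def save(p,n): cv2.imwrite(f"pics/{n}.png",cv2.cvtColor(p["frame"],cv2.COLOR_RGB2BGR))
E
python3 - <<'E'
from h import *
s=arm.read_state(); print(s)
for c in ("top","side"):
    p=eyes.get_image(c); save(p,c+"1"); print(c,-np.array(p["R"]).T@p["t"])
    for n in ["bottle_yellow","bottle_red","bottle_blue","holder_yellow","holder_red","holder_blue","jar_orange","jar_grey","tape_roll","stopper"]:
        for r in nets.masks_of(n,p):
            if r["score"]<.25: continue
            q=pts(p,r["region"])
            if len(q)<5: continue
            lo,hi=np.percentile(q,[3,97],axis=0)
            print(n,round(r["score"],2),np.round(r["bbox"]),len(q),"mid",np.round((lo+hi)/2),"lo",np.round(lo),"hi",np.round(hi))
E
```

```text
{'clock': 0.0, 'joints': array([-8.87411620e-01,  3.85566508e-01,  6.63121906e-03, -5.08522866e-04,
       -1.19397587e+00, -2.58607028e-01]), 'joint_vel': array([-5.99123784e-04, -1.79577384e-04, -1.84204604e-03, -1.23179766e-03,
       -1.68110503e-03, -3.67013124e-05]), 'joint_efforts': array([-2.73344094e-04, -3.92287266e+01,  1.88399810e+01,  4.18607309e+00,
       -4.66121084e-03, -2.96915891e-05]), 'position': array([ 257.36228915, -568.92005356,  230.21625931]), 'ee_rot': array([-2.10703835e-01,  9.77549344e-01,  1.04951694e-03, -2.69235445e-04]), 'contact_force': array([ 1.06453706, -0.22022129,  0.40140582]), 'wrist_torque': array([-0.0134878 ,  0.00511394, -0.03366851]), 'grasp_force': 0.0, 'gripper_width': 85.1015963903649}
top [ 320.84712299  -50.01752749 1230.06774546]
bottle_yellow 0.53 [212. 162. 229. 185.] 301 mid [576.  -5.  71.] lo [553. -23.   2.] hi [599.  14. 140.]
bottle_red 0.7 [204. 217. 224. 235.] 285 mid [435.  11.  71.] lo [414. -10.   1.] hi [456.  33. 141.]
bottle_blue 0.84 [ 95. 216. 118. 235.] 370 mid [433. 281.  69.] lo [414. 266.   3.] hi [453. 296. 
[... 1848 characters left out ...]
 -146.   19.] lo [ 420. -182.    3.] hi [ 481. -109.   35.]
holder_red 0.77 [195. 154. 218. 175.] 453 mid [ 690. -283.   18.] lo [ 653. -321.   -1.] hi [ 727. -245.   36.]
holder_red 0.53 [282. 134. 305. 150.] 336 mid [ 374. -425.   18.] lo [ 339. -463.    1.] hi [ 408. -387.   35.]
jar_orange 0.65 [278. 222. 308. 265.] 1152 mid [439. 149.  61.] lo [404. 116.  14.] hi [473. 183. 108.]
jar_grey 0.62 [221. 217. 251. 265.] 1163 mid [589. 148.  55.] lo [554. 116.   8.] hi [624. 180. 102.]
tape_roll 0.57 [229. 277. 256. 310.] 647 mid [577. 288.  14.] lo [543. 251.   1.] hi [610. 325.  27.]
stopper 0.73 [230. 156. 242. 171.] 126 mid [ 586. -281.   22.] lo [ 569. -299.    6.] hi [ 603. -264.   37.]
```

```bash
python3 - <<'E'
from h import *
for c in ("top","side"):
    p=cv2.imread(f"pics/{c}1.png"); cv2.imwrite(f"pics/{c}1b.png",cv2.resize(p[90:320,60:430],None,fx=2.1,fy=2.1,interpolation=cv2.INTER_CUBIC))
# depth band fits: bottle body circle fit and holder
import scipy.optimize as so
T=eyes.get_image("top");S=eyes.get_image("side")
q=np.vstack([pts(T),])
qs=pts(S)
def fit(q,x,y,r,zlo,zhi,R=None):
    m=(np.hypot(q[:,0]-x,q[:,1]-y)<r)&(q[:,2]>zlo)&(q[:,2]<zhi); a=q[m]
    if len(a)<8: return None
    f=lambda c:np.hypot(a[:,0]-c[0],a[:,1]-c[1])-R
    o=so.least_squares(f,[x,y],loss="soft_l1"); return np.round(o.x,1),len(a),round(float(np.abs(o.fun).mean()),1)
for n,x,y in [("Y",578,0),("R",435,2),("B",435,288)]:
    for nm,Q in (("top",q),("side",qs)):
        print(n,nm,"body",fit(Q,x,y,38,20,95,21)); 
        m=(np.hypot(Q[:,0]-x,Q[:,1]-y)<35)&(Q[:,2]>135); print("  tip",np.round(Q[m].mean(0)) if m.any() else None,m.sum())
for n,x,y in [("hY",441,-276),("hR",445,-148),("hB",576,-144),("hR2",688,-284),("hR3",370,-425)]:
    for nm,Q in (("top",q),("side",qs)):
        m=(np.hypot(Q[:,0]-x,Q[:,1]-y)<45)&(Q[:,2]>29)&(Q[:,2]<45);a=Q[m]
        print(n,nm,"rim",fit(Q,x,y,45,29,45,34.5), np.round((a.min(0)+a.max(0))/2))
E
```

```text
Y top body (array([574.2,  -3.7]), 176, 2.1)
  tip [572.  -5. 145.] 14
Y side body (array([575.4,  -4.8]), 314, 1.8)
  tip [575.  -1. 146.] 14
R top body (array([435.1,   9.9]), 149, 2.7)
  tip [433.   9. 147.] 11
R side body (array([436.2,   8.9]), 257, 2.0)
  tip [436.  13. 145.] 14
B top body (array([433.9, 288. ]), 227, 1.8)
  tip [433. 286. 145.] 16
B side body (array([435.2, 286.9]), 409, 1.7)
  tip [436. 290. 143.] 22
hY top rim (array([ 440.9, -278.1]), 163, 1.3) [ 441. -278.   36.]
hY side rim (array([ 443.4, -276.1]), 93, 2.0) [ 443. -276.   34.]
hR top rim (array([ 443.8, -148.4]), 152, 1.2) [ 444. -149.   35.]
hR side rim (array([ 445.9, -146.3]), 92, 1.9) [ 446. -148.   34.]
hB top rim (array([ 576.7, -145.7]), 157, 1.3) [ 577. -146.   36.]
hB side rim (array([ 579.1, -143.8]), 90, 1.9) [ 580. -147.   33.]
hR2 top rim (array([ 686.8, -286. ]), 162, 1.3) [ 688. -286.   35.]
hR2 side rim (array([ 689.5, -284.4]), 96, 2.1) [ 690. -287.   34.]
hR3 top rim (array([ 369.1, -426.5]), 177, 1.3) [ 370. -427.   35.]
hR3 side rim (array([ 371.9, -425.2]), 77, 2.6) [ 373. -428.   35.]
```

View pics/top1b.png

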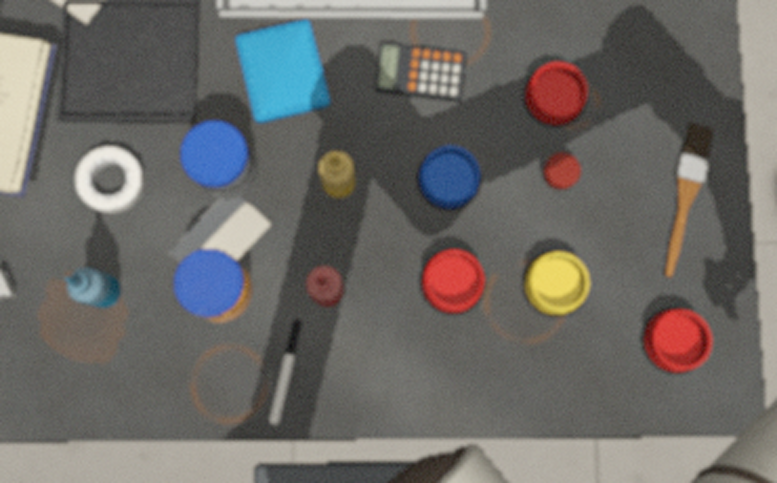

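View pics/side1b.png

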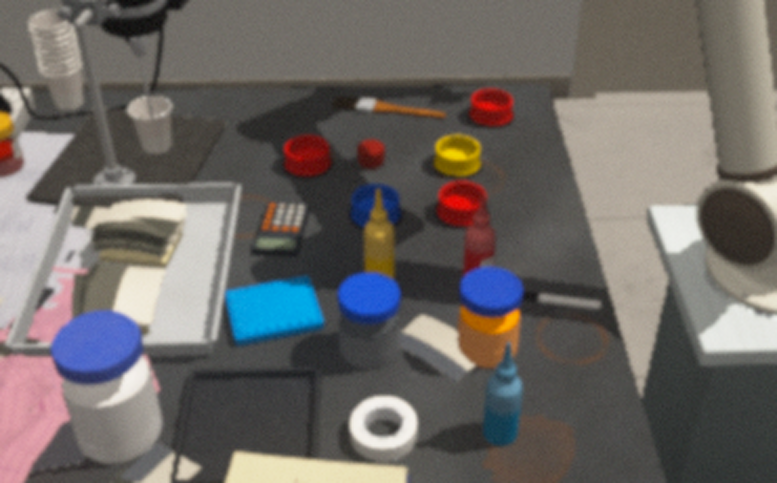

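Top view: yellow bottle at (337,172), red (325,285), blue (93,287); holders yellow (558,283), blue (449,177), and three red ones. The leftmost red holder at (453,281), world (445,-148), is the one meant. The side view agrees. A top-down grip would hit the nozzles with the palm, so I'll grip with the tool tilted 60° from vertical.

apply_moves(
  delta_rot=[
    [0,0,0],
    [0,0,0],
    [0,0,0],
    [0,0,0],
    [0,0,0],
    [0,0,0],
    [0,0,0],
    [0,0,0],
    [0,0,0],
    [0,0,0],
    [0,0,0],
    [0,0,0],
    [0,0,0],
    [0,0,0],
    [0,0,0],
    [0,0,0],
    [0,0,0],
    [0,0,0],
    [0,0,0],
    [0,0,0],
  ],
  xyz=[
    [-0.8,0.67,0],
    [-0.8,0.67,0],
    [-0.8,0.67,0],
    [-0.8,0.67,0],
    [-0.8,0.67,0],
    [-0.8,0.67,0],
    [-0.8,0.67,0],
    [-0.8,0.67,0],
    [-0.8,0.67,0],
    [-0.8,0.67,0],
    [-0.8,0.67,0],
    [-0.8,0.67,0],
    [-0.8,0.67,0],
    [-0.8,0.67,0],
    [-0.8,0.67,0],
    [-0.8,0.67,0],
    [-0.8,0.67,0],
    [-0.8,0.67,0],
    [-0.8,0.67,0],
    [0,0,0],
  ],
  hand=[-1,-1,-1,-1,-1,-1,-1,-1,-1,-1,-1,-1,-1,-1,-1,-1,-1,-1,-1,-1],
)

```text
clock: 2.87
position: [474.5, -120.1, 231.6]
ee_rot: [-0.213, 0.977, -0.0, 0.001]
contact_force: [0.3, -0.6, 0.9]
gripper_width: 85.3
grasp_force: 0.0
```

apply_moves(
  delta_rot=[
    [0,0,-0.86],
    [0,0,-0.86],
    [0,0,-0.86],
    [0,0,-0.86],
    [0,-1,0],
    [0,-1,0],
    [0,-1,0],
    [0,-1,0],
    [0,-1,0],
    [0,-1,0],
    [0,-1,0],
    [0,-1,0],
    [0,-1,0],
    [0,-1,0],
    [0,0,0],
    [0,0,0],
  ],
  xyz=[
    [0,0,0],
    [0,0,0],
    [0,0,0],
    [0,0,0],
    [0,0,0],
    [0,0,0],
    [0,0,0],
    [0,0,0],
    [0,0,0],
    [0,0,0],
    [0,0,0],
    [0,0,0],
    [0,0,0],
    [0,0,0],
    [0,0,0],
    [0,0,0],
  ],
  hand=[-1,-1,-1,-1,-1,-1,-1,-1,-1,-1,-1,-1,-1,-1,-1,-1],
)

```text
clock: 4.2
position: [472.0, -124.6, 230.1]
ee_rot: [-0.329, 0.802, 0.191, 0.461]
contact_force: [0.7, 0.0, 0.6]
gripper_width: 85.3
grasp_force: 0.0
```

```bash
cat >> h.py <<'E'
from scipy.spatial.transform import Rotation as Ro
def plan(p, az, b=30, back=0, off=22, frm=None):
    """p: point on bottle axis to grip (world mm); prints turn left (x6deg) and shift (x25mm) in the TARGET tool axes"""
    a,b=np.radians([az,b]); z=np.array([np.cos(b)*np.cos(a),np.cos(b)*np.sin(a),-np.sin(b)])
    y=np.array([-np.sin(a),np.cos(a),0]); R=np.stack([np.cross(y,z),y,z],1)
    s=arm.read_state(); Rn=Ro.from_quat(s["ee_rot"]).as_matrix()
    tcp=np.array(p,float)+(off-back)*z; d=tcp-(s["position"] if frm is None else frm)
    print("tcp target",np.round(tcp),"now",np.round(s["position"],1),"dworld",np.round(d),"turn",np.round(np.degrees(Ro.from_matrix(Rn.T@R).as_rotvec())/6,2),"shift",np.round(R.T@d/25,2),"shift_now_axes",np.round(Rn.T@d/25,2))
    return tcp
E
python3 - <<'E'
from h import *
print(np.round(arm.read_state()["joints"],2),arm.read_state()["clock"])
t=plan([575,-4,68],45,back=110)
t=plan([575,-4,68],45,frm=t)
E
```

```text
[-0.66  0.21 -0.3  -1.15 -1.22  0.4 ] 4.2
tcp target [521. -58. 112.] now [ 472.  -124.6  230.1] dworld [  49.   67. -118.] turn [-0.02 -0.02 -0.04] shift [2.45 0.5  5.2 ] shift_now_axes [2.44 0.5  5.21]
tcp target [588.   9.  57.] now [ 472.  -124.6  230.1] dworld [ 67.  67. -55.] turn [-0.02 -0.02 -0.04] shift [-0.  -0.   4.4] shift_now_axes [-0.01  0.01  4.4 ]
```

apply_moves(
  delta_rot=[
    [0,0,0],
    [0,0,0],
    [0,0,0],
    [0,0,0],
    [0,0,0],
    [0,0,0],
    [0,0,0],
    [0,0,0],
    [0,0,0],
  ],
  xyz=[
    [0.41,0.08,0.87],
    [0.41,0.08,0.87],
    [0.41,0.08,0.87],
    [0.41,0.08,0.87],
    [0.41,0.09,0.87],
    [0.4,0.09,0.86],
    [0,0,0],
    [0,0,0],
    [0,0,0],
  ],
  hand=[-1,-1,-1,-1,-1,-1,-1,-1,-1],
)

```text
clock: 4.95
position: [522.4, -55.7, 114.4]
ee_rot: [-0.333, 0.8, 0.191, 0.462]
contact_force: [0.6, 0.3, 1.2]
gripper_width: 85.5
grasp_force: 0.0
```

```bash
python3 - <<'E'
from h import *
plan([575,-4,68],45)
for c in("side","top"):
    p=eyes.get_image(c); save(p,c+"2")
a=cv2.imread("pics/side2.png")[150:270,180:340]; b=cv2.imread("pics/top2.png")[120:240,160:320]
cv2.imwrite("pics/c2.png",cv2.resize(np.hstack([a,b]),None,fx=2.4,fy=2.4,interpolation=cv2.INTER_CUBIC))
E
```

```text
tcp target [588.   9.  57.] now [522.4 -55.7 114.4] dworld [ 66.  65. -57.] turn [ 0.   -0.    0.03] shift [ 0.13 -0.02  4.36] shift_now_axes [ 0.13 -0.03  4.36]
```

View pics/c2.png

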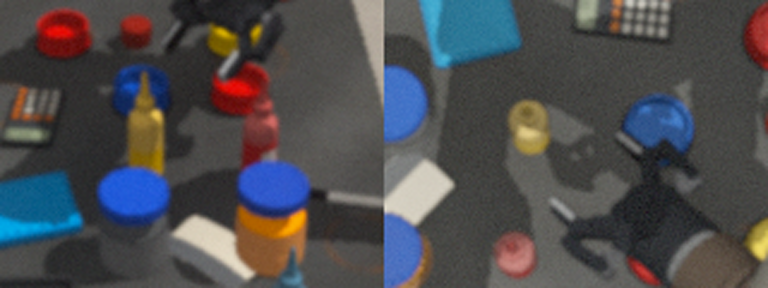

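The crop shows the open fingers, at (625,140) and (560,208), aimed symmetrically at the yellow bottle at (528,125) and clear of the red one. Advancing and closing.

apply_moves(
  delta_rot=[
    [0,0,0],
    [0,0,0],
    [0,0,0],
    [0,0,0],
    [0,0,0],
    [0,0,0],
    [0,0,0],
    [0,0,0],
    [0,0,0],
    [0,0,0],
    [0,0,0],
    [0,0,0],
    [0,0,0],
    [0,0,0],
    [0,0,0],
    [0,0,0],
  ],
  xyz=[
    [0.02,0,0.73],
    [0.02,0,0.73],
    [0.02,0,0.73],
    [0.02,0,0.73],
    [0.02,0,0.73],
    [0.02,0,0.73],
    [0,0,0],
    [0,0,0],
    [0,0,0],
    [0,0,0],
    [0,0,0],
    [0,0,0],
    [0,0,0],
    [0,0,0],
    [0,0,0],
    [0,0,0],
  ],
  hand=[-1,-1,-1,-1,-1,-1,-1,-1,0.1,0.3,0.5,0.7,0.9,1,1,1],
)

```text
clock: 6.38
position: [588.1, 9.8, 56.7]
ee_rot: [-0.331, 0.8, 0.191, 0.463]
contact_force: [-2.5, -2.4, 5.6]
gripper_width: 40.7
grasp_force: 60.0
```

```bash
python3 - <<'E'
from h import *
s=arm.read_state(); print(s["gripper_width"],s["grasp_force"],s["contact_force"]); plan([575,-4,68],45)
E
```

```text
40.70173187677128 59.971418380737305 [-2.50798133 -2.35307507  5.61867306]
tcp target [588.   9.  57.] now [588.1   9.8  56.7] dworld [ 0. -0.  0.] turn [-0.01  0.01  0.01] shift [-0.01 -0.02 -0.01] shift_now_axes [-0.01 -0.02 -0.01]
```

apply_moves(
  delta_rot=[
    [0,0,0],
    [0,0,0],
    [0,0,0],
    [0,0,0],
    [0,0,0],
    [0,0,0],
    [0,0,0],
    [0,0,0],
  ],
  xyz=[
    [-0.2,0,-0.12],
    [-0.43,0,-0.25],
    [-0.6,0,-0.35],
    [-0.6,0,-0.35],
    [-0.6,0,-0.35],
    [-0.35,0,-0.2],
    [0,0,0],
    [0,0,0],
  ],
  hand=[1,1,1,1,1,1,1,1],
)

```text
clock: 7.05
position: [587.6, 10.0, 136.5]
ee_rot: [-0.332, 0.8, 0.191, 0.462]
contact_force: [-0.8, 0.5, -0.3]
gripper_width: 40.8
grasp_force: 60.3
```

apply_moves(
  delta_rot=[
    [0,0,0],
    [0,0,0],
    [0,0,0],
    [0,0,0],
    [0,0,0],
    [0,0,0],
    [0,0,0],
    [0,0,0],
    [0,0,0],
    [0,0,0],
    [0,0,0],
    [0,0,0],
    [0,0,0],
    [0,0,0],
    [0,0,0],
    [0,0,0],
    [0,0,0],
    [0,0,0],
    [0,0,0],
    [0,0,0],
  ],
  xyz=[
    [0.12,-0.08,-0.2],
    [0.25,-0.17,-0.42],
    [0.38,-0.26,-0.66],
    [0.38,-0.26,-0.66],
    [0.38,-0.26,-0.66],
    [0.38,-0.26,-0.66],
    [0.38,-0.26,-0.66],
    [0.38,-0.26,-0.66],
    [0.38,-0.26,-0.66],
    [0.38,-0.26,-0.66],
    [0.38,-0.26,-0.66],
    [0.38,-0.26,-0.66],
    [0.38,-0.26,-0.66],
    [0.38,-0.26,-0.66],
    [0.38,-0.26,-0.66],
    [0.25,-0.17,-0.42],
    [0.19,-0.16,-0.32],
    [0,0,0],
    [0,0,0],
    [0,0,0],
  ],
  hand=[1,1,1,1,1,1,1,1,1,1,1,1,1,1,1,1,1,1,1,1],
)

```text
clock: 8.72
position: [454.7, -262.4, 135.9]
ee_rot: [-0.331, 0.8, 0.192, 0.462]
contact_force: [-0.1, -0.4, -0.3]
gripper_width: 40.9
grasp_force: 60.4
```

```bash
cat >> h.py <<'E'
import scipy.optimize as so
def axis(Q,x,y,zlo,zhi,R=21,r=36):
    m=(np.hypot(Q[:,0]-x,Q[:,1]-y)<r)&(Q[:,2]>zlo)&(Q[:,2]<zhi); a=Q[m]
    if len(a)<12: return None
    o=so.least_squares(lambda c:np.hypot(a[:,0]-c[0],a[:,1]-c[1])-R,[x,y],loss="soft_l1"); return np.round(o.x,1),len(a)
def crop(n,s,t):
    o=[]
    for c,(x,y) in(("side",s),("top",t)):
        p=eyes.get_image(c); save(p,n+c); o.append(cv2.imread(f"pics/{n}{c}.png")[y:y+120,x:x+160])
    cv2.imwrite(f"pics/{n}.png",cv2.resize(np.hstack(o),None,fx=2.4,fy=2.4,interpolation=cv2.INTER_CUBIC))
E
python3 - <<'E'
from h import *
plan([442,-277,79],45)
crop("c3",(200,80),(250,150))
p=eyes.get_image("side");q=pts(p)
r=nets.masks_of("bottle_yellow",p)
for k in r[:2]:
    a=pts(p,k["region"]); print(k["score"],k["bbox"],np.round(np.percentile(a,[3,50,97],axis=0)))
E
```

```text
tcp target [ 455. -264.   68.] now [ 454.7 -262.4  135.9] dworld [  1.  -1. -68.] turn [ 0.    0.01 -0.01] shift [ 2.36 -0.05  1.35] shift_now_axes [ 2.36 -0.05  1.35]
0.62 [273.4, 114.4, 286.8, 151.3] [[ 426. -297.   86.]
 [ 446. -261.  152.]
 [ 463. -250.  209.]]
```

View pics/c3.png

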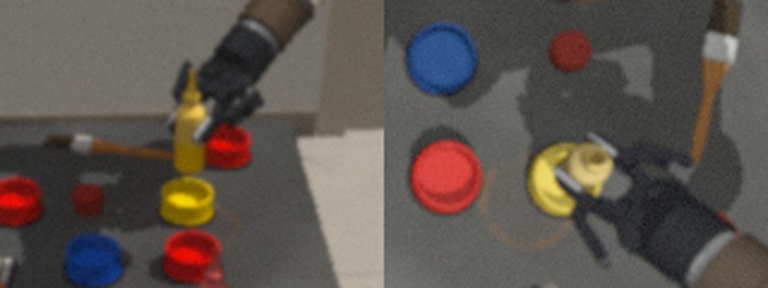

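The yellow bottle hangs upright over its holder (side crop (190,140) over (187,200)). Lowering it slowly.

apply_moves(
  delta_rot=[
    [0,0,0],
    [0,0,0],
    [0,0,0],
    [0,0,0],
    [0,0,0],
    [0,0,0],
    [0,0,0],
    [0,0,0],
    [0,0,0],
    [0,0,0],
    [0,0,0],
  ],
  xyz=[
    [0.2,-0.02,0.11],
    [0.4,-0.03,0.23],
    [0.5,0,0.29],
    [0.5,0,0.29],
    [0.3,0,0.17],
    [0.2,0,0.12],
    [0.1,0,0.06],
    [0.08,0,0.05],
    [0.04,0,0.02],
    [0,0,0],
    [0,0,0],
  ],
  hand=[1,1,1,1,1,1,1,1,1,1,1],
)

```text
clock: 9.83
position: [455.7, -264.2, 69.5]
ee_rot: [-0.332, 0.8, 0.191, 0.462]
contact_force: [-0.5, 1.2, -0.8]
gripper_width: 40.3
grasp_force: 60.4
```

Now down a few more millimetres until contact shows.

apply_moves(
  delta_rot=[
    [0,0,0],
    [0,0,0],
    [0,0,0],
    [0,0,0],
  ],
  xyz=[
    [0.04,0,0.02],
    [0.03,0,0.02],
    [0,0,0],
    [0,0,0],
  ],
  hand=[1,1,1,1],
)

```text
clock: 10.17
position: [455.7, -264.1, 67.6]
ee_rot: [-0.332, 0.8, 0.191, 0.462]
contact_force: [-0.2, -0.1, 2.4]
gripper_width: 40.6
grasp_force: 60.5
```

apply_moves(
  delta_rot=[
    [0,0,0],
    [0,0,0],
    [0,0,0],
    [0,0,0],
    [0,0,0],
    [0,0,0],
    [0,0,0],
    [0,0,0],
    [0,0,0],
    [0,0,0],
    [0,0,0],
    [0,0,0],
    [0,0,0],
  ],
  xyz=[
    [0,0,0],
    [0,0,0],
    [0,0,0],
    [0,0,0],
    [0,0,0],
    [0,0,0],
    [0,0,-0.4],
    [0,0,-0.7],
    [0,0,-1],
    [0,0,-1],
    [0,0,-1],
    [0,0,-1],
    [0,0,0],
  ],
  hand=[0.1,0,-0.2,-0.5,-0.8,-1,-1,-1,-1,-1,-1,-1,-1],
)

```text
clock: 11.25
position: [374.8, -346.8, 133.3]
ee_rot: [-0.332, 0.801, 0.187, 0.461]
contact_force: [0.0, -0.2, -0.2]
gripper_width: 85.2
grasp_force: 0.0
```

```bash
python3 - <<'E'
from h import *
crop("c4",(200,80),(250,150))
q=np.vstack([pts(eyes.get_image("side")),pts(eyes.get_image("top"))])
for z in(45,65,85): print(axis(q,442,-277,z,z+20))
print("red now",axis(q,436,9,20,95))
t=plan([436,9,68],45,back=110)
up=arm.read_state()["position"]+[0,0,60]
plan([436,9,68],45,back=110,frm=up)
E
```

```text
(array([ 442.7, -277. ]), 85)
(array([ 442.8, -278.1]), 92)
(array([ 442.7, -279.8]), 190)
red now (array([435.9,   9.3]), 409)
tcp target [382. -45. 112.] now [ 377.1 -342.   130.9] dworld [  5. 297. -19.] turn [-0.01  0.   -0.01] shift [-3.62  8.26  7.78] shift_now_axes [-3.61  8.27  7.77]
tcp target [382. -45. 112.] now [ 377.1 -342.   130.9] dworld [  5. 297. -79.] turn [-0.01  0.   -0.01] shift [-1.54  8.26  8.98] shift_now_axes [-1.53  8.27  8.97]
```

View pics/c4.png

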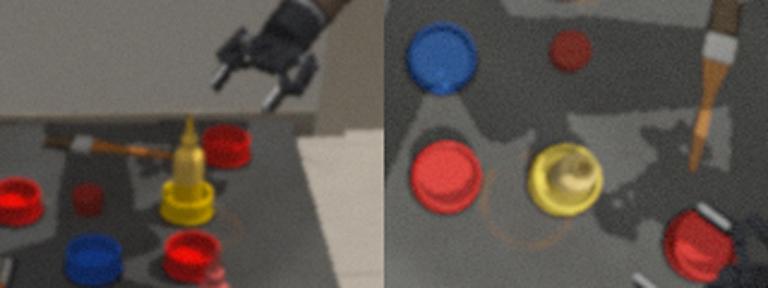

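Yellow stands upright and centred in its holder (side crop (188,165), top crop (572,178)). On to red, lifting first to clear the yellow nozzle.

apply_moves(
  delta_rot=[
    [0,0,0],
    [0,0,0],
    [0,0,0],
    [0,0,0],
    [0,0,0],
    [0,0,0],
    [0,0,0],
    [0,0,0],
    [0,0,0],
    [0,0,0],
    [0,0,0],
    [0,0,0],
    [0,0,0],
    [0,0,0],
    [0,0,0],
    [0,0,0],
    [0,0,0],
    [0,0,0],
    [0,0,0],
    [0,0,0],
  ],
  xyz=[
    [-0.7,0,-0.4],
    [-0.7,0,-0.4],
    [-0.7,0,-0.4],
    [-0.7,0,-0.4],
    [-0.66,0,-0.4],
    [-0.31,0.59,0.53],
    [-0.31,0.59,0.53],
    [-0.31,0.59,0.53],
    [-0.31,0.59,0.53],
    [-0.31,0.59,0.53],
    [-0.31,0.59,0.53],
    [-0.31,0.59,0.53],
    [-0.31,0.59,0.53],
    [-0.31,0.59,0.53],
    [-0.31,0.59,0.53],
    [-0.31,0.59,0.53],
    [-0.31,0.59,0.53],
    [-0.28,0.59,0.53],
    [-0.28,0.59,0.51],
    [0,0,0],
  ],
  hand=[-1,-1,-1,-1,-1,-1,-1,-1,-1,-1,-1,-1,-1,-1,-1,-1,-1,-1,-1,-1],
)

```text
clock: 13.12
position: [381.1, -41.1, 230.8]
ee_rot: [-0.332, 0.799, 0.193, 0.462]
contact_force: [0.1, 0.2, 0.1]
gripper_width: 85.4
grasp_force: 0.0
```

apply_moves(
  delta_rot=[
    [0,0,0],
    [0,0,0],
    [0,0,0],
    [0,0,0],
    [0,0,0],
    [0,0,0],
    [0,0,0],
    [0,0,0],
  ],
  xyz=[
    [0.7,0,0.4],
    [0.7,0,0.4],
    [0.7,0,0.4],
    [0.7,0,0.4],
    [0.7,0,0.4],
    [0.62,0,0.38],
    [0,0,0],
    [0,0,0],
  ],
  hand=[-1,-1,-1,-1,-1,-1,-1,-1],
)

```text
clock: 13.78
position: [382.4, -44.8, 111.2]
ee_rot: [-0.331, 0.8, 0.193, 0.461]
contact_force: [-0.7, -0.1, 0.5]
gripper_width: 85.3
grasp_force: 0.0
```

```bash
python3 - <<'E'
from h import *
print(np.round(arm.read_state()["joints"],2))
plan([436,9,68],45)
crop("c5",(200,150),(150,150))
E
```

```text
[-0.71  0.33 -0.63 -1.31 -1.11  0.87]
tcp target [449.  22.  57.] now [382.4 -44.8 111.2] dworld [ 67.  67. -54.] turn [ 0.02 -0.   -0.03] shift [-0.02  0.    4.38] shift_now_axes [-0.02 -0.    4.38]
```

View pics/c5.png

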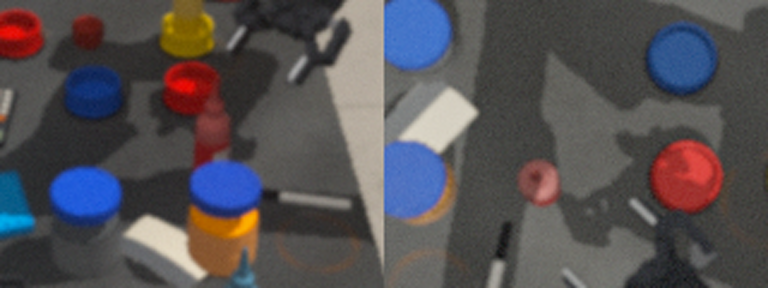

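The top crop shows the fingers, at (642,210) and (572,278), straddling the line to the red bottle at (540,183). Advancing and gripping.

apply_moves(
  delta_rot=[
    [0,0,0],
    [0,0,0],
    [0,0,0],
    [0,0,0],
    [0,0,0],
    [0,0,0],
    [0,0,0],
    [0,0,0],
    [0,0,0],
    [0,0,0],
    [0,0,0],
    [0,0,0],
    [0,0,0],
    [0,0,0],
    [0,0,0],
    [0,0,0],
  ],
  xyz=[
    [0,0,0.73],
    [0,0,0.73],
    [0,0,0.73],
    [0,0,0.73],
    [0,0,0.73],
    [0,0,0.73],
    [0,0,0],
    [0,0,0],
    [0,0,0],
    [0,0,0],
    [0,0,0],
    [0,0,0],
    [0,0,0],
    [0,0,0],
    [0,0,0],
    [0,0,0],
  ],
  hand=[-1,-1,-1,-1,-1,-1,-1,-1,0.1,0.3,0.5,0.7,0.9,1,1,1],
)

```text
clock: 15.22
position: [449.9, 22.0, 57.8]
ee_rot: [-0.331, 0.8, 0.191, 0.463]
contact_force: [-1.4, -1.5, 6.5]
gripper_width: 40.6
grasp_force: 59.5
```

apply_moves(
  delta_rot=[
    [0,0,0],
    [0,0,0],
    [0,0,0],
    [0,0,0],
    [0,0,0],
    [0,0,0],
    [0,0,0],
    [0,0,0],
  ],
  xyz=[
    [-0.2,0,-0.12],
    [-0.43,0,-0.25],
    [-0.6,0,-0.35],
    [-0.6,0,-0.35],
    [-0.6,0,-0.35],
    [-0.35,0,-0.2],
    [0,0,0],
    [0,0,0],
  ],
  hand=[1,1,1,1,1,1,1,1],
)

```text
clock: 15.88
position: [449.4, 22.0, 138.0]
ee_rot: [-0.332, 0.8, 0.191, 0.462]
contact_force: [0.2, 0.1, -0.5]
gripper_width: 40.8
grasp_force: 60.1
```

```bash
python3 - <<'E'
from h import *
plan([445,-147.5,148],45)
E
```

```text
tcp target [ 458. -134.  137.] now [449.4  22.  138. ] dworld [   9. -156.   -1.] turn [-0.01 -0.    0.01] shift [ 2.11 -4.67 -3.58] shift_now_axes [ 2.12 -4.67 -3.57]
```

apply_moves(
  delta_rot=[
    [0,0,0],
    [0,0,0],
    [0,0,0],
    [0,0,0],
    [0,0,0],
    [0,0,0],
    [0,0,0],
    [0,0,0],
    [0,0,0],
    [0,0,0],
    [0,0,0],
    [0,0,0],
    [0,0,0],
  ],
  xyz=[
    [0.1,-0.22,-0.17],
    [0.19,-0.42,-0.32],
    [0.23,-0.5,-0.38],
    [0.23,-0.5,-0.38],
    [0.23,-0.5,-0.38],
    [0.23,-0.5,-0.38],
    [0.23,-0.5,-0.38],
    [0.23,-0.5,-0.38],
    [0.23,-0.5,-0.38],
    [0.13,-0.3,-0.24],
    [0.08,-0.23,-0.19],
    [0,0,0],
    [0,0,0],
  ],
  hand=[1,1,1,1,1,1,1,1,1,1,1,1,1],
)

```text
clock: 16.97
position: [458.4, -134.1, 136.4]
ee_rot: [-0.331, 0.8, 0.192, 0.462]
contact_force: [-0.8, -0.4, 0.5]
gripper_width: 41.0
grasp_force: 60.1
```

```bash
python3 - <<'E'
from h import *
plan([445,-147.5,79],45)
crop("c6",(200,110),(210,150))
E
```

```text
tcp target [ 458. -134.   68.] now [ 458.4 -134.1  136.4] dworld [  0.   0. -68.] turn [-0.    0.   -0.01] shift [2.37 0.   1.37] shift_now_axes [ 2.37 -0.    1.37]
```

View pics/c6.png

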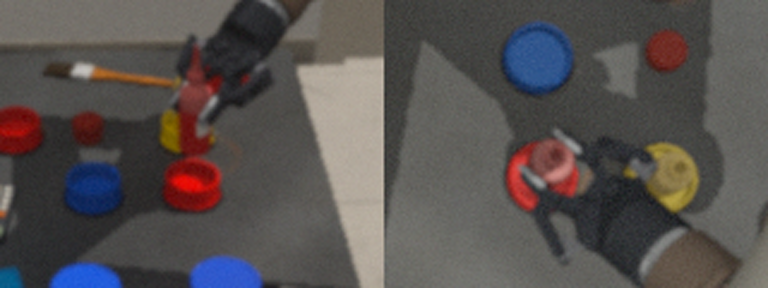

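Red is upright over its holder, but the right finger's linkage (640,165) is close to the yellow bottle (670,172). I'll swing the tool 25° about the vertical before lowering.

apply_moves(
  delta_rot=[
    [0.4,0,0.23],
    [0.6,0,0.35],
    [0.6,0,0.35],
    [0.6,0,0.35],
    [0.6,0,0.35],
    [0.6,0,0.35],
    [0.2,0,0.1],
    [0,0,0],
    [0,0,0],
  ],
  xyz=[
    [0,0,0],
    [0,0,0],
    [0,0,0],
    [0,0,0],
    [0,0,0],
    [0,0,0],
    [0,0,0],
    [0,0,0],
    [0,0,0],
  ],
  hand=[1,1,1,1,1,1,1,1,1],
)

```text
clock: 17.82
position: [458.6, -134.0, 137.0]
ee_rot: [-0.152, 0.853, 0.087, 0.492]
contact_force: [0.2, 0.2, -0.8]
gripper_width: 40.5
grasp_force: 60.1
```

```bash
python3 - <<'E'
from h import *
t=plan([445,-147.5,148],20)
plan([445,-147.5,79],20,frm=t)
E
```

```text
tcp target [ 463. -141.  137.] now [ 458.6 -134.   137. ] dworld [ 4. -7.  0.] turn [ 0.02 -0.    0.02] shift [-0.03 -0.32  0.06] shift_now_axes [-0.03 -0.32  0.06]
tcp target [ 463. -141.   68.] now [ 458.6 -134.   137. ] dworld [  0.   0. -69.] turn [ 0.02 -0.    0.02] shift [2.39 0.   1.38] shift_now_axes [2.39 0.   1.38]
```

apply_moves(
  delta_rot=[
    [0,0,0],
    [0,0,0],
    [0,0,0],
    [0,0,0],
    [0,0,0],
    [0,0,0],
    [0,0,0],
    [0,0,0],
    [0,0,0],
    [0,0,0],
    [0,0,0],
    [0,0,0],
    [0,0,0],
    [0,0,0],
  ],
  xyz=[
    [-0.01,-0.16,0.03],
    [-0.02,-0.16,0.03],
    [0,0,0],
    [0.2,0,0.11],
    [0.4,0,0.23],
    [0.5,0,0.29],
    [0.5,0,0.29],
    [0.3,0,0.17],
    [0.2,0,0.12],
    [0.1,0,0.06],
    [0.08,0,0.05],
    [0.06,0,0.03],
    [0,0,0],
    [0,0,0],
  ],
  hand=[1,1,1,1,1,1,1,1,1,1,1,1,1,1],
)

```text
clock: 18.98
position: [462.9, -141.2, 69.3]
ee_rot: [-0.151, 0.853, 0.087, 0.492]
contact_force: [-0.4, -0.1, -0.4]
gripper_width: 40.5
grasp_force: 60.2
```

apply_moves(
  delta_rot=[
    [0,0,0],
    [0,0,0],
    [0,0,0],
    [0,0,0],
  ],
  xyz=[
    [0.04,0,0.02],
    [0.03,0,0.02],
    [0,0,0],
    [0,0,0],
  ],
  hand=[1,1,1,1],
)

```text
clock: 19.32
position: [463.4, -141.0, 68.9]
ee_rot: [-0.151, 0.852, 0.087, 0.494]
contact_force: [-3.1, 0.4, 8.0]
gripper_width: 40.7
grasp_force: 60.7
```

apply_moves(
  delta_rot=[
    [0,0,0],
    [0,0,0],
    [0,0,0],
    [0,0,0],
    [0,0,0],
    [0,0,0],
    [0,0,0],
    [0,0,0],
    [0,0,0],
    [0,0,0],
    [0,0,0],
    [0,0,0],
    [0,0,0],
  ],
  xyz=[
    [0,0,0],
    [0,0,0],
    [0,0,0],
    [0,0,0],
    [0,0,0],
    [0,0,0],
    [0,0,-0.4],
    [0,0,-0.7],
    [0,0,-0.8],
    [0,0,-0.8],
    [0,0,-0.8],
    [0,0,-0.6],
    [0,0,0],
  ],
  hand=[0.1,0,-0.2,-0.5,-0.8,-1,-1,-1,-1,-1,-1,-1,-1],
)

```text
clock: 20.4
position: [377.8, -172.4, 119.5]
ee_rot: [-0.151, 0.853, 0.085, 0.492]
contact_force: [0.1, -0.5, -0.2]
gripper_width: 85.1
grasp_force: 0.0
```

```bash
python3 - <<'E'
from h import *
crop("c7",(200,110),(210,150))
S=eyes.get_image("side");q=np.vstack([pts(S),pts(eyes.get_image("top"))])
for z in(45,65,85): print(axis(q,445,-147,z,z+20),axis(q,442,-277,z,z+20))
print("blue",axis(q,434.5,287.5,20,95))
print(np.round(arm.read_state()["joints"],2))
for az in(0,-30): plan([434.5,287.5,68],az,back=110)
E
```

```text
(array([ 445.9, -146.2]), 85) (array([ 442.5, -277.2]), 56)
(array([ 446.3, -146.1]), 74) (array([ 442.5, -277.9]), 77)
(array([ 446.2, -147.6]), 199) (array([ 442.3, -279.4]), 189)
blue (array([434.7, 287.3]), 632)
[-0.99  0.3  -0.63 -1.41 -1.03  0.83]
tcp target [358. 288. 112.] now [ 379.5 -171.4  118.1] dworld [-21. 459.  -6.] turn [ 2.89 -0.    1.66] shift [ 0.64 18.36 -0.61] shift_now_axes [-2.52 17.54  4.88]
tcp target [368. 326. 112.] now [ 379.5 -171.4  118.1] dworld [-11. 497.  -6.] turn [ 7.22 -0.    4.16] shift [ 5.37 17.   -8.82] shift_now_axes [-2.98 18.83  5.66]
```

View pics/c7.png

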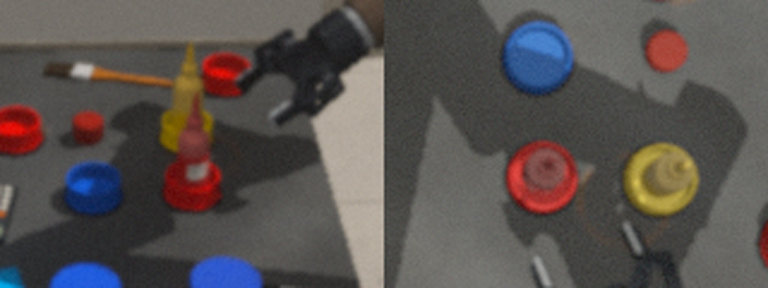

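Red is upright in the leftmost red holder, and yellow is undisturbed. Lifting, turning the tool down, and crossing to blue.

apply_moves(
  delta_rot=[
    [0,0,0],
    [0,0,0],
    [0,0,0],
    [0,0,0],
    [0,0,0],
    [0,1,0],
    [0,1,0],
    [0,1,0],
    [0,1,0],
    [0,1,0],
    [0,1,0],
    [0,1,0],
    [0,1,0],
    [0,1,0],
    [0,1,0],
    [0,0,0],
  ],
  xyz=[
    [-0.76,0,-0.44],
    [-0.76,0,-0.44],
    [-0.76,0,-0.44],
    [-0.76,0,-0.44],
    [-0.77,0,-0.44],
    [0,0,0],
    [0,0,0],
    [0,0,0],
    [0,0,0],
    [0,0,0],
    [0,0,0],
    [0,0,0],
    [0,0,0],
    [0,0,0],
    [0,0,0],
    [0,0,0],
  ],
  hand=[-1,-1,-1,-1,-1,-1,-1,-1,-1,-1,-1,-1,-1,-1,-1,-1],
)

```text
clock: 21.93
position: [379.4, -169.2, 224.6]
ee_rot: [-0.178, 0.984, 0.009, 0.025]
contact_force: [1.0, -0.1, 0.4]
gripper_width: 85.6
grasp_force: 0.0
```

apply_moves(
  delta_rot=[
    [0,0,0.99],
    [0,0,0.99],
    [0,0,0.99],
    [0,0,0.99],
    [0,0,0.99],
    [0,0,0.99],
    [0,0,0.99],
    [0,0,0.99],
    [0,0,0.99],
    [0,0,0.99],
    [0,0,0.99],
    [0,0,0],
  ],
  xyz=[
    [0,0,0],
    [0,0,0],
    [0,0,0],
    [0,0,0],
    [0,0,0],
    [0,0,0],
    [0,0,0],
    [0,0,0],
    [0,0,0],
    [0,0,0],
    [0,0,0],
    [0,0,0],
  ],
  hand=[-1,-1,-1,-1,-1,-1,-1,-1,-1,-1,-1,-1],
)

```text
clock: 22.93
position: [376.4, -170.0, 224.7]
ee_rot: [0.384, 0.923, 0.023, 0.017]
contact_force: [-0.2, -0.8, 0.3]
gripper_width: 85.5
grasp_force: 0.0
```

```bash
python3 - <<'E'
from h import *
print(np.round(arm.read_state()["joints"],2))
plan([434.5,287.5,188],-45,b=89.99,back=22,off=22,)
plan([381,341,230],-45,b=89.99,off=0)
E
```

```text
[-0.05  0.   -0.49 -0.04 -1.03 -2.29]
tcp target [434. 288. 188.] now [ 376.4 -170.   224.7] dworld [ 58. 458. -37.] turn [ 0.54  0.14 -0.04] shift [11.3  14.58  1.47] shift_now_axes [11.39 14.43  2.12]
tcp target [381. 341. 230.] now [ 376.4 -170.   224.7] dworld [  5. 511.   5.] turn [ 0.54  0.14 -0.04] shift [14.33 14.58 -0.21] shift_now_axes [14.39 14.52  0.4 ]
```

apply_moves(
  delta_rot=[
    [0.54,0.14,0],
    [0,0,-1],
    [0,0,-1],
    [0,0,-1],
    [0,0,-1],
    [0,0,-1],
    [0,0,-1],
    [0,0,-1],
    [0,0,-1],
    [0,0,-1],
    [0,0,-1],
    [0,0,-1],
    [0,0,-1],
    [0,0,-1],
    [0,0,-1],
    [0,0,-1],
    [0,0,-1],
    [0,0,-1],
    [0,0,-1],
    [0,0,-1],
  ],
  xyz=[
    [0,0,0],
    [0,0,0],
    [0,0,0],
    [0,0,0],
    [0,0,0],
    [0,0,0],
    [0,0,0],
    [0,0,0],
    [0,0,0],
    [0,0,0],
    [0,0,0],
    [0,0,0],
    [0,0,0],
    [0,0,0],
    [0,0,0],
    [0,0,0],
    [0,0,0],
    [0,0,0],
    [0,0,0],
    [0,0,0],
  ],
  hand=[-1,-1,-1,-1,-1,-1,-1,-1,-1,-1,-1,-1,-1,-1,-1,-1,-1,-1,-1,-1],
)

```text
clock: 24.6
position: [376.6, -170.1, 224.9]
ee_rot: [-0.569, 0.823, -0.0, -0.0]
contact_force: [0.4, 0.2, 0.2]
gripper_width: 85.4
grasp_force: 0.0
```

apply_moves(
  delta_rot=[
    [0,0,-1],
    [0,0,-1],
    [0,0,-1],
    [0,0,-1],
    [0,0,-1],
    [0,0,-1],
    [0,0,-1],
    [0,0,-1],
    [0,0,-1],
    [0,0,-1],
    [0,0,-1],
    [0,0,0],
    [0,0,0],
  ],
  xyz=[
    [0,0,0],
    [0,0,0],
    [0,0,0],
    [0,0,0],
    [0,0,0],
    [0,0,0],
    [0,0,0],
    [0,0,0],
    [0,0,0],
    [0,0,0],
    [0,0,0],
    [0,0,0],
    [0,0,0],
  ],
  hand=[-1,-1,-1,-1,-1,-1,-1,-1,-1,-1,-1,-1,-1],
)

```text
clock: 25.68
position: [376.7, -170.3, 225.1]
ee_rot: [0.923, -0.384, 0.0, 0.0]
contact_force: [0.7, 0.7, 0.9]
gripper_width: 85.3
grasp_force: 0.0
```

```bash
sed -i 's/frm=None):/frm=None, flip=0):/; s/y=np.array(\[-np.sin(a),np.cos(a),0\]);/y=np.array([-np.sin(a),np.cos(a),0])*(1-2*flip);/' h.py; python3 - <<'E'
from h import *
print(np.round(arm.read_state()["joints"],2))
plan([381,341,230],-45,b=89.99,off=0,flip=1)
E
```

```text
[-0.03  0.02 -0.48  0.   -1.07  0.81]
tcp target [381. 341. 230.] now [ 376.7 -170.3  225.1] dworld [  4. 511.   5.] turn [ 0.   -0.   -0.03] shift [-14.34 -14.58  -0.2 ] shift_now_axes [-14.39 -14.53  -0.21]
```

apply_moves(
  delta_rot=[
    [0,0,0],
    [0,0,0],
    [0,0,0],
    [0,0,0],
    [0,0,0],
    [0,0,0],
    [0,0,0],
    [0,0,0],
    [0,0,0],
    [0,0,0],
    [0,0,0],
    [0,0,0],
    [0,0,0],
    [0,0,0],
    [0,0,0],
    [0,0,0],
    [0,0,0],
    [0,0,0],
    [0,0,0],
    [0,0,0],
  ],
  xyz=[
    [-0.8,-0.81,0],
    [-0.8,-0.81,0],
    [-0.8,-0.81,0],
    [-0.8,-0.81,0],
    [-0.8,-0.81,0],
    [-0.8,-0.81,0],
    [-0.8,-0.81,0],
    [-0.8,-0.81,0],
    [-0.8,-0.81,0],
    [-0.8,-0.81,0],
    [-0.8,-0.81,0],
    [-0.8,-0.81,0],
    [-0.8,-0.81,0],
    [-0.8,-0.81,0],
    [-0.8,-0.81,0],
    [-0.8,-0.81,0],
    [-0.8,-0.81,0],
    [-0.74,-0.76,0],
    [0,0,0],
    [0,0,0],
  ],
  hand=[-1,-1,-1,-1,-1,-1,-1,-1,-1,-1,-1,-1,-1,-1,-1,-1,-1,-1,-1,-1],
)

```text
clock: 27.35
position: [381.2, 340.7, 224.0]
ee_rot: [0.923, -0.384, 0.0, 0.001]
contact_force: [-0.2, -0.2, 0.3]
gripper_width: 85.4
grasp_force: 0.0
```

apply_moves(
  delta_rot=[
    [0,1,0],
    [0,1,0],
    [0,1,0],
    [0,1,0],
    [0,1,0],
    [0,1,0],
    [0,1,0],
    [0,1,0],
    [0,1,0],
    [0,1,0],
    [0,0,0],
    [0,0,0],
  ],
  xyz=[
    [0,0,0],
    [0,0,0],
    [0,0,0],
    [0,0,0],
    [0,0,0],
    [0,0,0],
    [0,0,0],
    [0,0,0],
    [0,0,0],
    [0,0,0],
    [0,0,0],
    [0,0,0],
  ],
  hand=[-1,-1,-1,-1,-1,-1,-1,-1,-1,-1,-1,-1],
)

```text
clock: 28.35
position: [381.5, 339.0, 224.0]
ee_rot: [0.8, -0.332, 0.462, 0.194]
contact_force: [0.9, 0.4, 0.0]
gripper_width: 85.6
grasp_force: 0.0
```

```bash
python3 - <<'E'
from h import *
print(np.round(arm.read_state()["joints"],2))
plan([434.5,287.5,68],-45,back=110,flip=1)
E
```

```text
[ 1.41  0.43 -0.6   0.79 -1.4  -1.13]
tcp target [381. 341. 112.] now [381.5 339.  224. ] dworld [  -1.    2. -112.] turn [ 0.04 -0.01  0.01] shift [-3.93 -0.04  2.16] shift_now_axes [-3.93 -0.06  2.16]
```

apply_moves(
  delta_rot=[
    [0,0,0],
    [0,0,0],
    [0,0,0],
    [0,0,0],
    [0,0,0],
    [0,0,0],
    [0,0,0],
    [0,0,0],
  ],
  xyz=[
    [-0.66,-0.01,0.36],
    [-0.66,-0.01,0.36],
    [-0.66,-0.01,0.36],
    [-0.66,-0.01,0.36],
    [-0.66,0,0.36],
    [-0.63,0,0.36],
    [0,0,0],
    [0,0,0],
  ],
  hand=[-1,-1,-1,-1,-1,-1,-1,-1],
)

```text
clock: 29.02
position: [381.2, 341.6, 113.6]
ee_rot: [0.799, -0.333, 0.462, 0.192]
contact_force: [0.0, 0.2, 0.9]
gripper_width: 85.6
grasp_force: 0.0
```

```bash
python3 - <<'E'
from h import *
plan([434.5,287.5,68],-45,flip=1)
crop("c8",(230,190),(60,170))
E
```

```text
tcp target [448. 274.  57.] now [381.2 341.6 113.6] dworld [ 67. -68. -57.] turn [ 0.04 -0.   -0.02] shift [-0.06  0.02  4.42] shift_now_axes [-0.06  0.01  4.42]
```

View pics/c8.png

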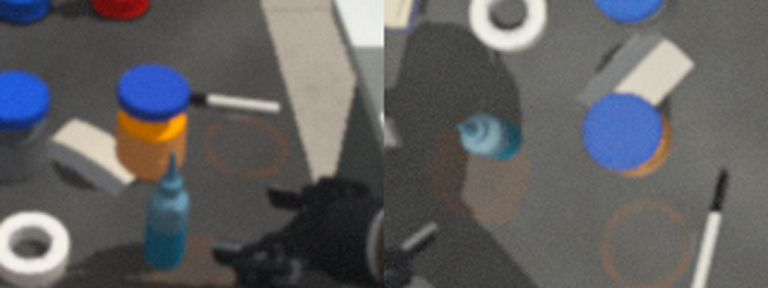

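The crop shows the gripper at lower left, aimed at the blue bottle (488,135) and clear of the orange jar (622,132). Advancing, gripping, lifting.

apply_moves(
  delta_rot=[
    [0,0,0],
    [0,0,0],
    [0,0,0],
    [0,0,0],
    [0,0,0],
    [0,0,0],
    [0,0,0],
    [0,0,0],
    [0,0,0],
    [0,0,0],
    [0,0,0],
    [0,0,0],
    [0,0,0],
    [0,0,0],
    [0,0,0],
    [0,0,0],
  ],
  xyz=[
    [-0.01,0,0.74],
    [-0.01,0,0.74],
    [-0.01,0,0.74],
    [-0.01,0,0.74],
    [-0.01,0,0.74],
    [-0.01,0,0.72],
    [0,0,0],
    [0,0,0],
    [0,0,0],
    [0,0,0],
    [0,0,0],
    [0,0,0],
    [0,0,0],
    [0,0,0],
    [0,0,0],
    [0,0,0],
  ],
  hand=[-1,-1,-1,-1,-1,-1,-1,-1,0.1,0.3,0.5,0.7,0.9,1,1,1],
)

```text
clock: 30.45
position: [447.8, 275.3, 57.0]
ee_rot: [0.799, -0.332, 0.463, 0.192]
contact_force: [-2.5, 1.7, 6.3]
gripper_width: 40.7
grasp_force: 60.1
```

apply_moves(
  delta_rot=[
    [0,0,0],
    [0,0,0],
    [0,0,0],
    [0,0,0],
    [0,0,0],
    [0,0,0],
    [0,0,0],
    [0,0,0],
    [0,0,0],
    [0,0,0],
    [0,0,0],
    [0,0,0],
    [0,0,0],
    [0,0,0],
  ],
  xyz=[
    [0.2,0,-0.12],
    [0.43,0,-0.25],
    [0.6,0,-0.35],
    [0.6,0,-0.35],
    [0.6,0,-0.35],
    [0.6,0,-0.35],
    [0.6,0,-0.35],
    [0.6,0,-0.35],
    [0.6,0,-0.35],
    [0.6,0,-0.35],
    [0.6,0,-0.35],
    [0.3,0,-0.17],
    [0,0,0],
    [0,0,0],
  ],
  hand=[1,1,1,1,1,1,1,1,1,1,1,1,1,1],
)

```text
clock: 31.62
position: [446.9, 275.1, 239.0]
ee_rot: [0.8, -0.332, 0.462, 0.192]
contact_force: [0.4, -0.3, -0.6]
gripper_width: 40.5
grasp_force: 60.4
```

```bash
python3 - <<'E'
from h import *
t=np.array([520,120,228]);print(np.round(arm.read_state()["joints"],2))
t=plan([578,-145,228],-45,flip=1); print(t)
E
```

```text
[ 1.22  0.36 -0.69  0.94 -1.32 -1.09]
tcp target [ 591. -158.  217.] now [446.9 275.1 239. ] dworld [ 145. -434.  -22.] turn [ 0.03 -0.   -0.01] shift [ 7.41  8.17 14.6 ] shift_now_axes [ 7.42  8.12 14.63]
[ 591.47219359 -158.47219359  217.        ]
```

apply_moves(
  delta_rot=[
    [0,0,0],
    [0,0,0],
    [0,0,0],
    [0,0,0],
    [0,0,0],
    [0,0,0],
    [0,0,0],
    [0,0,0],
    [0,0,0],
    [0,0,0],
    [0,0,0],
    [0,0,0],
    [0,0,0],
    [0,0,0],
    [0,0,0],
    [0,0,0],
    [0,0,0],
    [0,0,0],
    [0,0,0],
    [0,0,0],
  ],
  xyz=[
    [0.11,0.12,0.22],
    [0.22,0.25,0.44],
    [0.37,0.41,0.73],
    [0.37,0.41,0.73],
    [0.37,0.41,0.73],
    [0.37,0.41,0.73],
    [0.37,0.41,0.73],
    [0.37,0.41,0.73],
    [0.37,0.41,0.73],
    [0.37,0.41,0.73],
    [0.37,0.41,0.73],
    [0.37,0.41,0.73],
    [0.37,0.41,0.73],
    [0.37,0.41,0.73],
    [0.37,0.41,0.73],
    [0.37,0.41,0.73],
    [0.37,0.41,0.73],
    [0.26,0.29,0.51],
    [0.15,0.16,0.29],
    [0,0,0],
  ],
  hand=[1,1,1,1,1,1,1,1,1,1,1,1,1,1,1,1,1,1,1,1],
)

```text
clock: 33.28
position: [568.2, -90.0, 225.1]
ee_rot: [0.799, -0.336, 0.458, 0.197]
contact_force: [0.3, 0.4, -1.2]
gripper_width: 40.8
grasp_force: 60.6
```

```bash
python3 - <<'E'
from h import *
print(np.round(arm.read_state()["joints"],2))
t=plan([578,-145,148],-45,flip=1); plan([578,-145,79],-45,flip=1,frm=t)
t=plan([578,-145,228],-45,flip=1)
E
```

```text
[ 0.05  0.19 -1.    2.05 -0.83 -1.18]
tcp target [ 591. -158.  137.] now [568.2 -90.  225.1] dworld [ 23. -68. -88.] turn [ 0.15  0.04 -0.01] shift [-1.75  1.28  4.01] shift_now_axes [-1.74  1.22  4.03]
tcp target [ 591. -158.   68.] now [568.2 -90.  225.1] dworld [  0.   0. -69.] turn [ 0.15  0.04 -0.01] shift [-2.39  0.    1.38] shift_now_axes [-2.39 -0.02  1.39]
tcp target [ 591. -158.  217.] now [568.2 -90.  225.1] dworld [ 23. -68.  -8.] turn [ 0.15  0.04 -0.01] shift [1.02 1.28 2.41] shift_now_axes [1.03 1.24 2.42]
```

```bash
python3 - <<'E'
from h import *
plan([578,-145,228],-70,flip=1)
E
```

```text
tcp target [ 585. -163.  217.] now [568.2 -90.  225.1] dworld [ 16. -73.  -8.] turn [-3.46  0.02  2.08] shift [1.2  0.38 2.73] shift_now_axes [0.99 1.56 2.37]
```

apply_moves(
  delta_rot=[
    [-0.3,0,0.2],
    [-0.5,0,0.3],
    [-0.58,0,0.35],
    [-0.58,0,0.35],
    [-0.58,0,0.35],
    [-0.58,0.01,0.35],
    [-0.34,0.01,0.18],
    [0,0,0],
    [0,0,0],
  ],
  xyz=[
    [0,0,0],
    [0,0,0],
    [0,0,0],
    [0,0,0],
    [0,0,0],
    [0,0,0],
    [0,0,0],
    [0,0,0],
    [0,0,0],
  ],
  hand=[1,1,1,1,1,1,1,1,1],
)

```text
clock: 34.03
position: [568.9, -86.6, 224.9]
ee_rot: [0.711, -0.494, 0.41, 0.286]
contact_force: [0.2, 0.6, -1.4]
gripper_width: 40.6
grasp_force: 60.7
```

```bash
python3 - <<'E'
from h import *
print(np.round(arm.read_state()["joints"],2))
plan([578,-145,228],-70,flip=1)
t=plan([578,-145,148],-70,flip=1)
E
```

```text
[ 0.4   0.34 -0.81  1.3  -1.12 -1.09]
tcp target [ 585. -163.  217.] now [568.9 -86.6 224.9] dworld [ 16. -76.  -8.] turn [-0.05  0.    0.04] shift [1.27 0.46 2.83] shift_now_axes [1.27 0.48 2.82]
tcp target [ 585. -163.  137.] now [568.9 -86.6 224.9] dworld [ 16. -76. -88.] turn [-0.05  0.    0.04] shift [-1.5   0.46  4.43] shift_now_axes [-1.5   0.48  4.42]
```

apply_moves(
  delta_rot=[
    [0,0,0],
    [0,0,0],
    [0,0,0],
    [0,0,0],
    [0,0,0],
    [0,0,0],
    [0,0,0],
    [0,0,0],
    [0,0,0],
    [0,0,0],
    [0,0,0],
    [0,0,0],
    [0,0,0],
    [0,0,0],
    [0,0,0],
  ],
  xyz=[
    [0.13,0.05,0.28],
    [0.25,0.09,0.57],
    [0.3,0.11,0.66],
    [0.3,0.11,0.66],
    [0.2,0.08,0.45],
    [0.09,0.03,0.2],
    [0,0,0],
    [-0.2,0,0.12],
    [-0.45,0,0.26],
    [-0.55,0,0.32],
    [-0.55,0,0.32],
    [-0.55,0,0.32],
    [-0.45,0,0.26],
    [0,0,0],
    [0,0,0],
  ],
  hand=[1,1,1,1,1,1,1,1,1,1,1,1,1,1,1],
)

```text
clock: 35.28
position: [584.2, -164.2, 137.6]
ee_rot: [0.711, -0.495, 0.41, 0.286]
contact_force: [-0.2, 0.5, -0.5]
gripper_width: 40.3
grasp_force: 60.7
```

```bash
python3 - <<'E'
from h import *
print(np.round(arm.read_state()["joints"],2))
plan([578,-145,79],-70,flip=1)
crop("c9",(180,120),(190,120))
E
```

```text
[ 0.12  0.47 -0.89  1.67 -1.01 -1.32]
tcp target [ 585. -163.   68.] now [ 584.2 -164.2  137.6] dworld [  0.   1. -70.] turn [-0.02  0.01  0.02] shift [-2.43 -0.03  1.35] shift_now_axes [-2.43 -0.03  1.36]
```

View pics/c9.png

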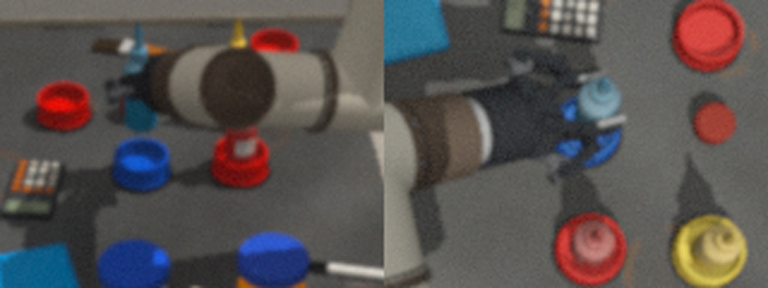

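The blue bottle hangs upright above its holder (side crop (140,80) over (142,165)), and the arm is clear of the red bottle. Lowering.

apply_moves(
  delta_rot=[
    [0,0,0],
    [0,0,0],
    [0,0,0],
    [0,0,0],
    [0,0,0],
    [0,0,0],
    [0,0,0],
    [0,0,0],
    [0,0,0],
    [0,0,0],
    [0,0,0],
  ],
  xyz=[
    [-0.2,-0.02,0.11],
    [-0.4,-0.01,0.22],
    [-0.5,0,0.28],
    [-0.5,0,0.28],
    [-0.3,0,0.16],
    [-0.2,0,0.12],
    [-0.1,0,0.06],
    [-0.08,0,0.05],
    [-0.06,0,0.03],
    [0,0,0],
    [0,0,0],
  ],
  hand=[1,1,1,1,1,1,1,1,1,1,1],
)

```text
clock: 36.3
position: [585.0, -163.5, 71.6]
ee_rot: [0.71, -0.496, 0.41, 0.286]
contact_force: [0.4, 0.1, 0.0]
gripper_width: 40.7
grasp_force: 60.7
```

```bash
python3 - <<'E'
from h import *
print(np.round(arm.read_state()["joints"],2))
plan([578,-145,79],-70,flip=1)
E
```

```text
[ 0.09  0.59 -0.91  1.8  -1.03 -1.49]
tcp target [ 585. -163.   68.] now [ 585.  -163.5   71.6] dworld [-0.  1. -4.] turn [-0.03  0.   -0.  ] shift [-0.14  0.01  0.05] shift_now_axes [-0.14  0.01  0.05]
```

apply_moves(
  delta_rot=[
    [0,0,0],
    [0,0,0],
    [0,0,0],
    [0,0,0],
    [0,0,0],
  ],
  xyz=[
    [-0.04,0,0.02],
    [-0.04,0,0.02],
    [-0.04,0,0.02],
    [0,0,0],
    [0,0,0],
  ],
  hand=[1,1,1,1,1],
)

```text
clock: 36.72
position: [584.9, -163.4, 68.0]
ee_rot: [0.71, -0.496, 0.41, 0.286]
contact_force: [0.2, 0.6, 0.8]
gripper_width: 40.8
grasp_force: 60.8
```

apply_moves(
  delta_rot=[
    [0,0,0],
    [0,0,0],
    [0,0,0],
  ],
  xyz=[
    [-0.03,0,0.02],
    [0,0,0],
    [0,0,0],
  ],
  hand=[1,1,1],
)

```text
clock: 36.97
position: [584.9, -163.6, 68.0]
ee_rot: [0.709, -0.496, 0.411, 0.286]
contact_force: [-2.8, 1.4, 5.4]
gripper_width: 40.4
grasp_force: 61.1
```

Contact is made. Releasing and backing off.

apply_moves(
  delta_rot=[
    [0,0,0],
    [0,0,0],
    [0,0,0],
    [0,0,0],
    [0,0,0],
    [0,0,0],
    [0,0,0],
    [0,0,0],
    [0,0,0],
    [0,0,0],
    [0,0,0],
    [0,0,0],
    [0,0,0],
    [0,0,0],
  ],
  xyz=[
    [0,0,0],
    [0,0,0],
    [0,0,0],
    [0,0,0],
    [0,0,0],
    [0,0,0],
    [0,0,-0.4],
    [0,0,-0.7],
    [0,0,-0.9],
    [0,0,-0.9],
    [0,0,-0.9],
    [0,0,-0.6],
    [0,0,0],
    [0,0,0],
  ],
  hand=[0.1,0,-0.2,-0.5,-0.8,-1,-1,-1,-1,-1,-1,-1,-1,-1],
)

```text
clock: 38.13
position: [552.2, -73.1, 122.2]
ee_rot: [0.71, -0.496, 0.41, 0.285]
contact_force: [-0.2, 0.1, -1.1]
gripper_width: 85.5
grasp_force: 0.0
```

```bash
python3 - <<'E'
from h import *
crop("c10",(180,120),(190,120))
q=np.vstack([pts(eyes.get_image("side")),pts(eyes.get_image("top"))])
for z in(45,65,85): print(axis(q,578,-145,z,z+20),axis(q,445,-147,z,z+20),axis(q,442,-277,z,z+20))
E
```

```text
(array([ 578.1, -147.2]), 25) (array([ 445.2, -146. ]), 17) (array([ 442.5, -277.3]), 54)
(array([ 577.8, -148. ]), 36) (array([ 445.2, -146.1]), 12) (array([ 442.6, -277.4]), 79)
(array([ 578.9, -148.7]), 195) (array([ 445.7, -147. ]), 104) (array([ 442.7, -279.4]), 184)
```

View pics/c10.png

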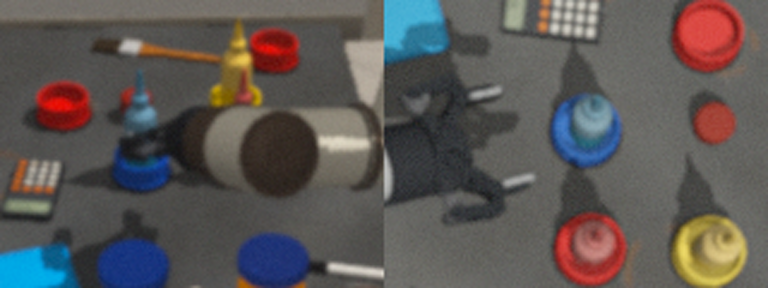

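All three bottles stand upright in their own holders (top crop: blue (590,120), red (592,245), yellow (715,243)) and the gripper is clear.

```bash
python3 -c "
from bench import arm
print(arm.job_done())"
```

```text
the job is handed in; nothing more can be done
None
```

The yellow, red and blue bottles were put away in that order, each upright in its own holder (red in the leftmost red one), and the job was handed in at about 38 s with the gripper clear; the hand-in call returned no verdict.

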